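# Pack the toy crockery chest, fold its lid stay and fasten the lid

### The arm

A 6-joint arm with a two-finger parallel gripper is mounted at the origin on the work surface. World frame = base frame: x ahead of the robot, y to its left, z up, the work surface at z = 0. Lengths are in m, angles in rad, forces in N, time in s.
With the tool pointing down it reaches from about 0.3 to 0.75 m from the base axis. Payload 8.5 kg.
Tool frame: the origin (TCP) lies at the centre of the arm's flange, where the gripper is bolted on; the fingertips stand 166 mm ahead of it and the grasp point (between the pads) lies 147 mm ahead of it; z points along the fingers, y is the line along which they close (so a half turn about z gives the same grasp; the last joint's range is limited). The gripper opens to 88 mm and grips with 3 to 60 N. Pads are 18 mm wide; open, the fingers measure 123 mm over their backs; the gripper's body (75 mm by 187 mm) begins 45 mm behind the grasp point.
Start: joints at [1.053, 0.381, 1.297, -0, 1.464, -0.215], TCP at [0.164, 0.525, 0.405] pointing down, gripper open.
Joint ranges: [-3.11, 3.11], [-0.89, 2.33], [0.22, 2.48], [-1.42, 4.56], [0.17, 2.85], [-2.88, 2.88]. Speed limits (rad/s): [2.39, 2.39, 3.14, 3.14, 3.14, 3.14].

### API

Orientations are given as a 3x3 rotation matrix whose columns are the frame's x, y, z axes.
In Python, from plant import * gives the robot as it stands. Calls block until the motion is done:
- movep(position, orientation): joint-space move of the TCP to a pose.
- move_l(position, vel=0.15, rotation=None, max_force=None): straight line of the TCP; rotation=None keeps the orientation; vel is the mean speed in m/s. With max_force (N) it stops when the force on the tool has changed by that much, and returns True; else False.
- movej(angles): joint-space move.
- set_gripper(opening, squeeze=None): opening from 0.0 (shut) to 1.0 (fully open); squeeze is the grip in N (None keeps the last); returns when the fingers have stopped.
- wait(seconds).
- inverse_kinematics(position, orientation): joint angles nearest the present ones, or None.
- state(): the state.
- read_camera(name): name is "side" or "top"; returns a dict with "image" (480x640x3 uint8, red, green, blue), "depth" (480x640 float32, m along the optical axis (not along the pixel's ray), 0 where there is no reading), "fx", "fy", "cx", "cy" (pixels), "origin" and "attitude" of the camera in the world. Camera axes: x right, y up, looking along -z (the intrinsics and any distortion apply to the point x, -y, -z); pixel columns grow to the right and rows downward; lengths in m; the calibration is good to about 2 mm. A picture is of the moment at which its call begins.
A pose or a line that the arm cannot do raises MotionError and nothing moves.
- finish_job(): hands the job in; it is judged then, once.
The state is a dict: "time": time; "joint_pos": joint angles; "joint_velocities": joint speeds; "effort": joint torques, N m; "tool_pos": TCP position; "eef_rot": TCP orientation; "contact_force": force on the tool from outside, world axes, zero at the start; "torque": the same for the moment, N m; "finger_gap": opening from 0.0 (shut) to 1.0 (fully open); "finger_force": force on a finger pad.
Only numpy, scipy, OpenCV 4.12 (cv2) and the standard library are available. Lean on these libraries where they do the work, as an engineer would, in place of code of your own. Each camera call takes 0.05 s, during which the arm holds its last target. There are 200 camera calls.

### The job

Tidy the toy kitchen away: put the saucepan, every white plate from the dish rack and every white canister into the wooden toy chest, low enough for its lid to shut. Then lift the knee of the folding stay on the chest's side past centre to unlock it, lower the lid gently until it is fully shut, and only then turn both turnbuttons square across the lid's front edge. Leave the other toys where they are.

Things in the scene. Friction and masses are not known exactly. Their poses are not given: they have to be found in the camera images.
- chest: Pale wooden toy chest, fixed, open top, lid standing up at its far side. Origin on the table under the centre of the inner space; x axis towards the hinged far side, y to the left, z up. Inside: x -80 to 80 mm, y -130 to 130 mm, floor at z 10 mm, rim at z 105 mm, walls 10 mm. The lid stay is outside the left (+y) wall. Its parts do not move but it may stand turned up to 0.15 rad.
- divider (a point): Top middle of the chest's inner divider, an 8 mm board along x at the chest's y = -26 mm, its top at z 80 mm. It makes a right bay 100 mm wide and a left bay 152 mm wide; any item may go in either.
- lid (a joint): Lid: wooden panel 180 mm deep, 280 mm wide, 12 mm thick, 0.32 kg, hinged on the far wall's top. Value in rad: 0 as it stands locked open (92 degrees up from shut, all but upright), grows as it closes, 1.60 fully shut. Hinge friction (0.45 N m) holds it at any angle, so it must be pushed down all the way, about 3 N at the free edge. While the stay is locked it cannot close.
- lid_hinge (a point): Point on the lid's hinge line at the middle of the chest's width, at the rim's height (z 105 mm); the hinge line runs along the chest's y axis. The shut lid's underside lies at this height.
- knee (a joint): Knee of the folding stay, in rad: 0 locked on its stop, sagging just below straight; 0.20 straight (dead centre); more once lifted past centre; about 2.2 with the lid shut. Lifting takes 2 to 8 N; past centre it draws the lid along and stays where it is left, held by the lid's hinge friction. As the lid is lowered the knee folds on upwards by itself beside the chest.
- stay_pivot (a point): Axis of the stay's lower pivot on the chest's left side (along the chest's y), taken level with the knob's middle. The stay is two steel links, each 89 mm long: the lower turns on the chest here, the upper on the lid's side edge 60 mm from the hinge. The knee knob moves on a circle of 89 mm about this point: up and towards the robot when lifted.
- knee_knob (a point): Middle of the wooden knob at the stay's knee: a round horizontal dowel, 20 mm across and 45 mm long, along the chest's y axis, sticking out to the left; its inner end is 11 mm from the chest's wall. It can be pinched from above, fingers before and behind it.
- button_left (a joint): Wooden turnbutton on the ledge at the chest's y = +85 mm: a bar 70 mm long, 16 mm wide, from 3 to 24 mm above the ledge, turning on an upright pin through its middle; friction 0.05 N m. Value in rad, counterclockwise from above: 0 with the bar along the chest's y axis, clear of the lid; at +1.57 or -1.57 (either serves; stops at 1.65) it lies across the lid's front edge and holds it shut. Starts near 0.
- button_left_top (a point): Centre of the top face of the left turnbutton, on its pin, 24 mm above the ledge. The ledge is the flat strip along the chest's front, 50 mm deep (chest x -142 to -92 mm) and 280 mm wide, its top at z 117 mm, level with the top of the shut lid. The pin is at x -117 mm, 27 mm in front of the shut lid's edge.
- button_right (a joint): Wooden turnbutton on the ledge at the chest's y = -85 mm: a bar 70 mm long, 16 mm wide, from 3 to 24 mm above the ledge, turning on an upright pin through its middle; friction 0.05 N m. Value in rad, counterclockwise from above: 0 with the bar along the chest's y axis, clear of the lid; at +1.57 or -1.57 (either serves; stops at 1.65) it lies across the lid's front edge and holds it shut. Starts near 0.
- button_right_top (a point): Centre of the top face of the right turnbutton, on its pin, 24 mm above the ledge.
- rack: Wooden toy dish rack, fixed, two rails 165 mm long with upright pegs (tops 62 mm above the table) that make three slots 50 mm apart along its x axis, at x = -50, 0 and +50 mm. Origin on the table under its centre. The plates stand with their axis along the rack's x.
- plate1: White plastic toy plate, a round disc 70 mm across and 9 mm thick, standing on edge across the dish rack. Origin at the centre of the disc; its x axis is the disc's axis. Its top edge is 86 mm above the table when racked and neighbours stand 50 mm apart. It may be absent.
- plate2: White plastic toy plate, a round disc 70 mm across and 9 mm thick, standing on edge across the dish rack. Origin at the centre of the disc; its x axis is the disc's axis. Its top edge is 86 mm above the table when racked and neighbours stand 50 mm apart. It may be absent.
- plate3: White plastic toy plate, a round disc 70 mm across and 9 mm thick, standing on edge across the dish rack. Origin at the centre of the disc; its x axis is the disc's axis. Its top edge is 86 mm above the table when racked and neighbours stand 50 mm apart. It may be absent.
- saucepan: Steel toy saucepan with its flat lid fixed on, 64 mm across and 40 mm high (a 10 mm knob on the lid reaches 50 mm), 120 g, with a straight handle along its own -x: a bar 14 mm wide and 10 mm thick, middle 33 mm above the underside, reaching from the pot's wall to 92 mm from the centre. Origin at the centre of its underside, z up.
- canister1: White plastic toy kitchen canister, a closed round jar 46 mm across and 60 mm high (its lid is the top 12 mm, fixed), 50 g, upright on the table. Origin at the centre of its underside, z axis up through the lid. It may be absent.
- canister2: White plastic toy kitchen canister, a closed round jar 46 mm across and 60 mm high (its lid is the top 12 mm, fixed), 50 g, upright on the table. Origin at the centre of its underside, z axis up through the lid. It may be absent.
- bottle: Green glass bottle with a cap, 56 mm across, 160 mm high; leave it alone. Origin at its foot.
- stool: Red plastic doll's kitchen stool, round seat, 110 mm high; leave it alone. Origin at its foot.
- pear: Wooden toy pear, 54 mm across, 66 mm high; leave it alone. Origin at its foot.
- loaf: Wooden toy loaf, a block 80 x 46 mm and 50 mm high with a rounded top; leave it alone. Origin at its foot.
- spoon: Wooden toy spoon 150 mm long lying on the table; leave it alone.
- tea_box: Cardboard toy carton 70 x 50 x 90 mm; leave it alone. Origin at its foot.
Not all that is in view belongs to the job. What is shaped like the canister1 but pink is not meant. What is shaped like the saucepan but pink or red is not meant.

How it is judged:
On the way, in this order (a step that is already met when the one before it is completed fails the run):
1. the saucepan and all plates and canisters are in the chest (x of plate1 in the frame of chest between -0.08 and 0.08 m and y of plate1 in the frame of chest between -0.13 and 0.13 m and z of plate1 in the frame of chest between 0 and 0.085 m and x of plate2 in the frame of chest between -0.08 and 0.08 m and y of plate2 in the frame of chest between -0.13 and 0.13 m and z of plate2 in the frame of chest between 0 and 0.085 m and x of plate3 in the frame of chest between -0.08 and 0.08 m and y of plate3 in the frame of chest between -0.13 and 0.13 m and z of plate3 in the frame of chest between 0 and 0.085 m and x of saucepan in the frame of chest between -0.08 and 0.08 m and y of saucepan in the frame of chest between -0.13 and 0.13 m and z of saucepan in the frame of chest between 0 and 0.085 m and x of canister1 in the frame of chest between -0.08 and 0.08 m and y of canister1 in the frame of chest between -0.13 and 0.13 m and z of canister1 in the frame of chest between 0 and 0.085 m and x of canister2 in the frame of chest between -0.08 and 0.08 m and y of canister2 in the frame of chest between -0.13 and 0.13 m and z of canister2 in the frame of chest between 0 and 0.085 m), for 0.2 s.
2. the stay's knee is lifted past centre while the lid is still up (value of joint knee above 0.4 rad and value of joint lid below 0.8 rad), for 0.1 s.
3. the lid is fully shut (value of joint lid above 1.56 rad), for 0.2 s.
4. both turnbuttons are turned across the lid ((value of joint button_left above 1.22 rad or value of joint button_left below -1.22 rad) and (value of joint button_right above 1.22 rad or value of joint button_right below -1.22 rad) and value of joint lid above 1.56 rad), for 0.2 s.
At the end, for the whole second after the job is handed in: Every plate and canister present and the saucepan have their origins inside the chest's inner space, under the lid; the lid is within 0.04 rad of fully shut (above 1.56); both turnbuttons are within 0.35 rad of square across the lid's edge (beyond 1.22 either way) (all of step 1 and all of step 4); the robot touches nothing.
It fails at once if the bottle, stool, pear, loaf, spoon or carton is pushed over 40 mm from its place (distance of any of bottle, stool, pear, loaf, spoon, tea_box from where it was at the start of the episode above 0.04 m).
It fails at once if the lid is slammed (faster than 2.5 rad/s) (velocity of joint lid above 2.5 rad/s).
It fails at once if a turnbutton is turned across before the lid is down (value of joint lid below 1.45 rad and ((value of joint button_left above 1.22 rad or value of joint button_left below -1.22 rad) or (value of joint button_right above 1.22 rad or value of joint button_right below -1.22 rad))).
Of plate1, plate2, plate3, canister1, canister2 only 2 to 4 are there at a start; the rules pass over those that are not, and their reading is None.
At some moment in a run one of saucepan, canister1, canister2 may be knocked a few centimetres aside while the robot is not near it.
It also fails if it takes over 210 s, if anything falls off the work surface, if the arm or the gripper's body presses on something with over 40 N, if the wrist force passes 120 N, or if a joint passes its speed limit or range.

## Working session

There is one attempt and no reset: what is moved stays moved. The work goes in short steps, each a Python script; the robot and the scene stay as the last script left them, time stands still between calls to the robot, and variables do not carry over. Pictures are saved under pics/ and viewed, at most 14 in all, crops included, and the job is handed in when it is done.

```bash
mkdir -p pics; ls; cat > look.py <<'E'
from plant import *
import cv2,numpy as np,sys,pickle
for n in ("top","side"):
    c=read_camera(n); pickle.dump(c,open(f"{n}_{sys.argv[1]}.pkl","wb"))
    cv2.imwrite(f"pics/{n}_{sys.argv[1]}.png",c["image"][:,:,::-1])
    print(n,{k:np.round(c[k],3).tolist() for k in c if k not in("image","depth")}, [k for k in c], (c["depth"]>0).mean())
print(state()["time"])
E
python3 look.py 0
```

```text
pics
top {'fx': 459.486, 'fy': 459.486, 'cx': 320.193, 'cy': 244.535, 'origin': [0.338, 0.092, 1.11], 'attitude': [[0.001, 0.987, -0.16], [-0.999, 0.006, 0.031], [0.032, 0.16, 0.987]]} ['image', 'depth', 'fx', 'fy', 'cx', 'cy', 'origin', 'attitude'] 0.9960579427083334
side {'fx': 502.056, 'fy': 502.056, 'cx': 304.834, 'cy': 234.335, 'origin': [0.14, -0.688, 1.054], 'attitude': [[0.895, 0.339, -0.29], [-0.446, 0.671, -0.592], [-0.006, 0.66, 0.751]]} ['image', 'depth', 'fx', 'fy', 'cx', 'cy', 'origin', 'attitude'] 0.995888671875
0.1
```

View pics/top_0.png

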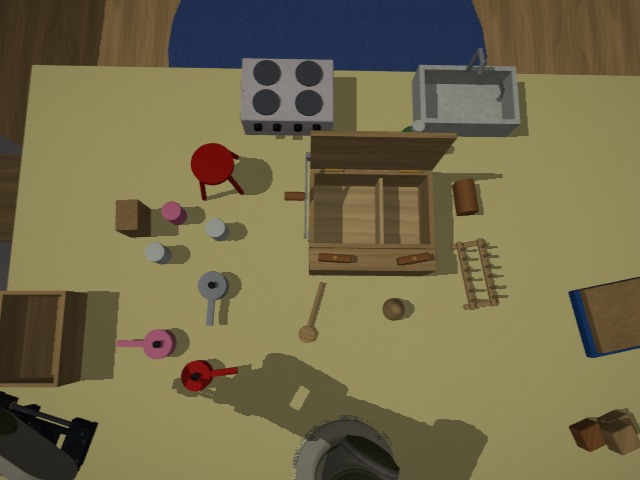

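View pics/side_0.png

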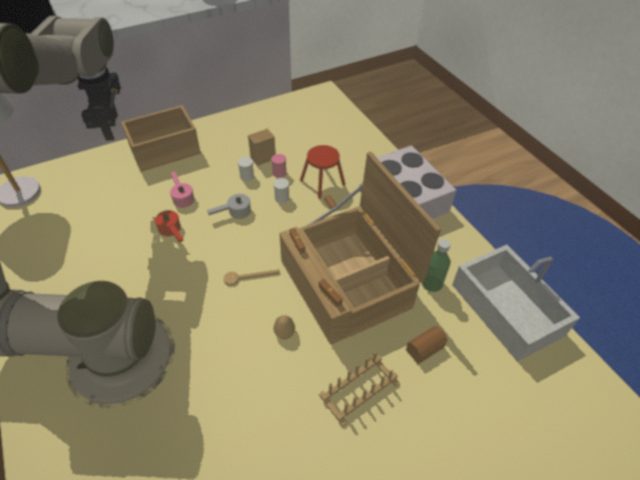

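Top view: saucepan (212,286) with its handle towards (210,325). There are two white canisters at (217,229) and (157,253), and a pink decoy at (174,213). The rack at (477,275) is empty, so there are no plates. The knob is at (295,196) and the buttons at (337,258) and (414,259). The side view agrees.

```bash
cat > vis.py <<'E'
import numpy as np,cv2
def cloud(c):
    v,u=np.mgrid[:480,:640]; d=c["depth"]
    p=np.stack([(u-c["cx"])/c["fx"]*d,-(v-c["cy"])/c["fy"]*d,-d],-1)
    return p@np.array(c["attitude"]).T+np.array(c["origin"])
def blobs(mask,amin=20):
    n,l,s,_=cv2.connectedComponentsWithStats(mask.astype(np.uint8))
    return [l==i for i in range(1,n) if s[i,4]>=amin]
def hsv(c): return cv2.cvtColor(c["image"],cv2.COLOR_RGB2HSV).astype(int)
def rectfit(P):
    (x,y),(w,h),a=cv2.minAreaRect(P[:,:2].astype(np.float32)); a=np.radians(a)
    if w<h: a+=np.pi/2; w,h=h,w
    return np.array([x,y]),w,h,(a+np.pi/2)%np.pi-np.pi/2
def toys(c):
    """grey/white things on the left: canisters (z top .06) and saucepan"""
    P=cloud(c); H=hsv(c); X,Y,Z=P[...,0],P[...,1],P[...,2]
    m=(H[...,1]<70)&(H[...,2]>70)&(Z>.022)&(Z<.075)&(Y>.09)&(Y<.52)&(X>.1)&(X<.7)
    out=[]
    for b in blobs(m,60):
        top=P[b&(Z>Z[b].max()-.03)] if 0 else P[b]
        hi=np.percentile(top[:,2],95)
        T=P[b&(Z>hi-.006)]
        xy,r=cv2.minEnclosingCircle(T[:,:2].astype(np.float32))
        out.append(dict(xy=np.round(xy,3),r=round(r,3),hi=round(hi,3),n=int(b.sum()),px=np.argwhere(b).mean(0)[::-1].round(),mean=top.mean(0).round(3)))
    return out
E
python3 - <<'E'
import pickle; from vis import *
c=pickle.load(open("top_0.pkl","rb")); s=pickle.load(open("side_0.pkl","rb"))
np.set_printoptions(precision=4,suppress=True)
P=cloud(c);H=hsv(c);X,Y,Z=np.moveaxis(P,-1,0)
for t in toys(c): print(t)
for px in [(212,286),(217,225),(157,250),(295,196),(337,258),(414,259),(213,163),(133,217),(210,310),(360,260),(380,250),(380,200),(380,225),(306,190),(307,170),(307,235),(330,134),(420,136),(174,210)]: print(px,P[px[1],px[0]],H[px[1],px[0]])
v,u=np.mgrid[:480,:640]
m=(Z>.132)&(Z<.15)&(u>305)&(u<445)&(v>245)&(v<275)
for b in blobs(m): print("btn",np.argwhere(b).mean(0)[::-1],b.sum(),rectfit(P[b]),P[b].mean(0))
m=(u>280)&(u<308)&(v>185)&(v<207)&(Z>.05)
for b in blobs(m): print("knob",b.sum(),rectfit(P[b]),P[b].mean(0),P[b].min(0),P[b].max(0))
m=(abs(Z-.117)<.006)&(u>300)&(u<445)&(v>240)&(v<285)
for b in blobs(m,100): print("ledge",b.sum(),rectfit(P[b]),P[b].mean(0))
# side view knob
P=cloud(s);v,u=np.mgrid[:480,:640];h=hsv(s)
m=(u>318)&(u<340)&(v>192)&(v<212)&(P[...,2]>.05);
for b in blobs(m): print("sknob",b.sum(),P[b].mean(0),P[b].min(0),P[b].max(0))
for px in [(297,240),(330,291),(340,205),(355,190),(320,217)]: print("side",px,P[px[1],px[0]])
cv2.imwrite("pics/k.png",np.hstack([cv2.resize(c["image"][120:290,250:350],None,fx=3.5,fy=3.5,interpolation=2),cv2.resize(s["image"][140:310,270:380],None,fx=3.5,fy=3.5,interpolation=2)])[:,:,::-1])
E
```

```text
{'xy': array([0.548, 0.303]), 'r': 0.023, 'hi': np.float64(0.063), 'n': 337, 'px': array([216., 228.]), 'mean': array([0.546, 0.301, 0.058])}
{'xy': array([0.49 , 0.438]), 'r': 0.023, 'hi': np.float64(0.063), 'n': 345, 'px': array([155., 252.]), 'mean': array([0.489, 0.437, 0.058])}
{'xy': array([0.387, 0.311]), 'r': 0.062, 'hi': np.float64(0.043), 'n': 746, 'px': array([211., 291.]), 'mean': array([0.401, 0.31 , 0.04 ])}
(212, 286) [0.413  0.3068 0.0486] [90 13 20]
(217, 225) [0.5534 0.2986 0.0594] [ 40  16 143]
(157, 250) [0.4937 0.432  0.0614] [ 41  14 144]
(295, 196) [0.6063 0.1172 0.1257] [ 14 166 103]
(337, 258) [0.4668 0.0262 0.1424] [ 14 169  98]
(414, 259) [ 0.4657 -0.1387  0.1415] [ 19 179 131]
(213, 163) [0.6849 0.3026 0.1115] [  0 232 111]
(133, 217) [0.5641 0.4807 0.0888] [ 18 128 102]
(210, 310) [0.3588 0.3116 0.037 ] [ 90   7 105]
(360, 260) [ 0.4656 -0.0253  0.1208] [ 18 125 126]
(380, 250) [ 0.4885 -0.0702  0.1166] [ 19 125 118]
(380, 200) [ 0.6112 -0.0785  0.0798] [ 19 111 143]
(380, 225) [ 0.5522 -0.0774  0.0793] [ 19 109 138]
(306, 190) [0.6194 0.0931 0.1286] [ 30
[... 452 characters left out ...]
]), 0.07063254714012146, 0.016287116333842278, np.float64(-1.3945060648159044)) [ 0.4675 -0.1379  0.1409]
knob 214 (array([0.6065, 0.1151]), 0.04870595410466194, 0.03975634649395943, np.float64(1.565067201499864)) [0.6064 0.1134 0.1241] [0.5865 0.0907 0.1139] [0.6263 0.1395 0.1363]
ledge 2352 (array([ 0.4684, -0.0545]), 0.2805854380130768, 0.05022130906581879, np.float64(1.5655530952407486)) [ 0.4673 -0.0519  0.1174]
sknob 150 [0.6042 0.1048 0.1302] [ 0.1396 -0.6877  0.1098] [0.6241 0.1408 1.0542]
side (297, 240) [0.4684 0.0264 0.1388]
side (330, 291) [ 0.4681 -0.1407  0.1402]
side (340, 205) [0.6237 0.0919 0.1281]
side (355, 190) [0.6671 0.094  0.1609]
side (320, 217) [0.5659 0.0924 0.11  ]
```

View pics/k.png

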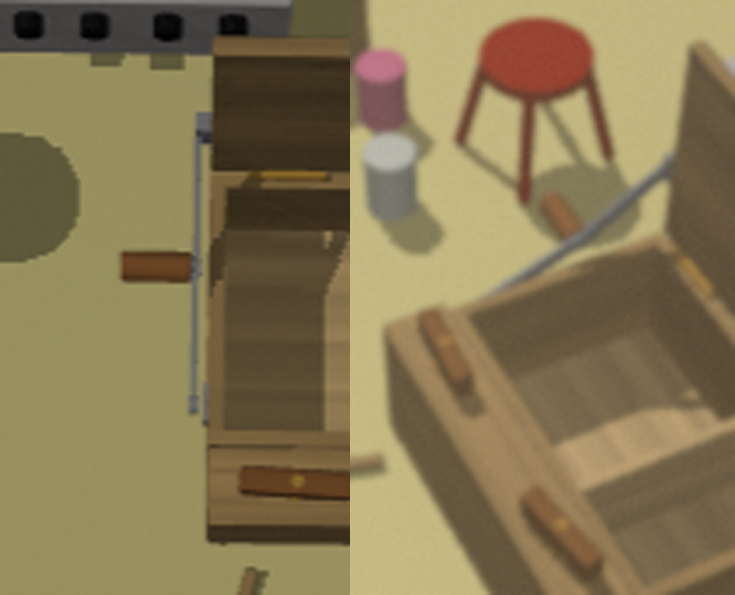

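The knee sits at about (0.606, y, 0.118) and the stay pivot at about (0.532, y, 0.07). The chest origin is near (0.585, -0.055) with yaw -0.006. I'll start with the saucepan.

```bash
cat > arm.py <<'E'
from plant import *
import numpy as np
from vis import *
PSI=-.0055; O=np.array([.5854,-.0551])
def W(x,y): # chest xy -> world xy
    c,s=np.cos(PSI),np.sin(PSI); return O+[c*x-s*y,s*x+c*y]
def Rd(a,tilt=None):
    y=np.array([np.cos(a),np.sin(a),0]); z=np.array([0,0,-1.]) if tilt is None else np.array(tilt)/np.linalg.norm(tilt)
    return np.stack([np.cross(y,z),y,z],1)
def best(pos,a,tilt=None):
    q0=np.array(state()["joint_pos"]); c=[]
    for k in (0,np.pi):
        R=Rd(a+k,tilt); q=inverse_kinematics(list(pos),R)
        if q is not None: c.append((abs(np.array(q)-q0).max(),R))
    return min(c,key=lambda t:t[0])[1]
def g(xy,z,R): return list(np.array([xy[0],xy[1],z])-.147*np.asarray(R)[:,2])
def go(xy,z,a,**k):
    R=best([xy[0],xy[1],z+.147],a); movep(g(xy,z,R),R); return R
def rep(s=""):
    t=state(); print(s,"t=%.1f"%t["time"],"gap %.3f"%t["finger_gap"],"ff",np.round(t["finger_force"],1),"F",np.round(t["contact_force"],1),"pos",np.round(t["tool_pos"],3))
def place(src,a,zg,dst,zrel,open_to,half):
    """grasp at src (closing dir a, height zg), put down at world dst with grasp height zrel, closing along chest y"""
    set_gripper(1.0,20)
    R=go(src,.2,a); move_l(g(src,zg,R),.15); set_gripper(0.0,20); rep("grip")
    move_l(g(src,.25,R),.25); rep("lift")
    R=go(dst,.25,PSI+np.pi/2); move_l(g(dst,zrel,R),.12,max_force=25); set_gripper(open_to); rep("rel")
    move_l(g(dst,.25,R),.25)
E
cat > pan.py <<'E'
from arm import *
c=read_camera("top"); P=cloud(c);H=hsv(c);Z=P[...,2]
m=((H[...,1]<70)&(Z>.028)&(Z<.056)&(P[...,0]>.27)&(P[...,0]<.56)&(P[...,1]>.2)&(P[...,1]<.4)).astype(np.uint8)
b=max(blobs(cv2.morphologyEx(m,cv2.MORPH_CLOSE,np.ones((5,5)))),key=lambda b:b.sum())
pot=cv2.morphologyEx(b.astype(np.uint8),cv2.MORPH_OPEN,cv2.getStructuringElement(cv2.MORPH_ELLIPSE,(13,13)))>0
ctr,r=cv2.minEnclosingCircle(P[pot&(Z>.036)][:,:2].astype(np.float32)); ctr=np.array(ctr)
h=P[b&~cv2.dilate(pot.astype(np.uint8),np.ones((5,5))).astype(bool)][:,:2].mean(0)
d=ctr-h; yaw=np.arctan2(d[1],d[0]); print(ctr,r,h,yaw)
assert abs(r-.032)<.006 and np.linalg.norm(d)>.035
place(ctr,yaw+np.pi/2,.028,W(.02,.056),.070,.93,0)
E
python3 pan.py; python3 - <<'E'
from arm import *
for t in toys(read_camera("top")): print(t)
E
```

```text
[0.38300151 0.21606569] 0.13162030279636383 [0.34968783 0.31126694] -1.2341847501589867
{'xy': array([0.548, 0.303]), 'r': 0.023, 'hi': np.float64(0.063), 'n': 341, 'px': array([216., 228.]), 'mean': array([0.546, 0.301, 0.058])}
{'xy': array([0.49 , 0.438]), 'r': 0.023, 'hi': np.float64(0.063), 'n': 345, 'px': array([155., 252.]), 'mean': array([0.489, 0.437, 0.058])}
{'xy': array([0.387, 0.311]), 'r': 0.062, 'hi': np.float64(0.043), 'n': 751, 'px': array([211., 291.]), 'mean': array([0.402, 0.31 , 0.04 ])}Traceback (most recent call last):
  File "pan.py", line 9, in <module>
    assert abs(r-.032)<.006 and np.linalg.norm(d)>.035
           ^^^^^^^^^^^^^^^^^^^^^^^^^^^^^^^^^^^^^^^^^^^
AssertionError
```

```bash
sed -i 's/pot&(Z>.036)\]/pot\&(Z>.036)\&(Z<.056)]/; s/^h=P\[b&/h=P[b\&(Z>.028)\&(Z<.05)\&/' pan.py; python3 pan.py && python3 look.py 1 >/dev/null; python3 - <<'E'
import pickle; from vis import *
c=pickle.load(open("top_1.pkl","rb"))
for t in toys(c): print(t)
E
```

```text
[0.41538575 0.30871892] 0.033947307616472244 [0.34980821 0.31121985] -0.03811855024809232
grip t=3.5 gap 0.719 ff 20.0 F [-0.4  0.2  3.1] pos [0.415 0.309 0.175]
lift t=4.6 gap 0.722 ff 20.0 F [ 0.5  0.  -1.1] pos [0.415 0.309 0.396]
rel t=8.0 gap 0.928 ff 0.0 F [ 0.1 -2.8  1.2] pos [0.606 0.001 0.217]
{'xy': array([0.548, 0.303]), 'r': 0.023, 'hi': np.float64(0.063), 'n': 361, 'px': array([216., 229.]), 'mean': array([0.546, 0.3  , 0.056])}
{'xy': array([0.49 , 0.438]), 'r': 0.023, 'hi': np.float64(0.063), 'n': 390, 'px': array([156., 252.]), 'mean': array([0.489, 0.435, 0.056])}
```

View pics/side_1.png

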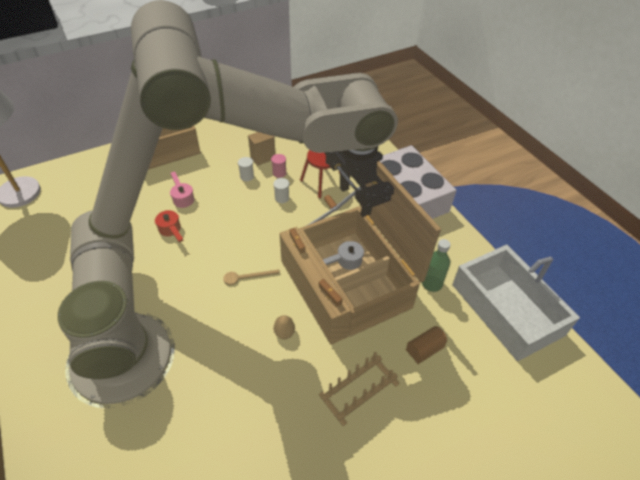

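The saucepan is flat in the left bay at (350,254). Next are the two canisters.

```bash
cat > can.py <<'E'
from arm import *
for dst in (W(.013,-.080),W(-.044,-.080)):
    ts=[t for t in toys(read_camera("top")) if t["hi"]>.055]
    t=min(ts,key=lambda t:t["xy"][1]); xy=np.array(t["xy"],float); print(len(ts),t)
    assert abs(t["r"]-.023)<.005
    place(xy,np.pi/2,.048,dst,.070,.62,0)
    move_l(g(W(-.1,.13),.30,best(state()["tool_pos"],PSI+np.pi/2)),.3)
E
python3 can.py && python3 look.py 2 >/dev/null; python3 - <<'E'
import pickle; from vis import *
c=pickle.load(open("top_2.pkl","rb")); print(toys(c))
s=pickle.load(open("side_2.pkl","rb"))
cv2.imwrite("pics/c2.png",cv2.resize(s["image"][130:350,200:480],None,fx=2.5,fy=2.5)[:,:,::-1])
E
```

```text
2 {'xy': array([0.548, 0.303]), 'r': 0.023, 'hi': np.float64(0.063), 'n': 362, 'px': array([216., 229.]), 'mean': array([0.546, 0.3  , 0.056])}
grip t=12.4 gap 0.517 ff 20.0 F [-0.1 -0.6  1.3] pos [0.548 0.303 0.195]
lift t=13.4 gap 0.516 ff 20.0 F [-0.4 -0.5 -0.7] pos [0.548 0.303 0.395]
rel t=17.0 gap 0.619 ff 0.0 F [ 0.6 -0.2  0.1] pos [ 0.598 -0.135  0.217]
1 {'xy': array([0.49 , 0.438]), 'r': 0.023, 'hi': np.float64(0.063), 'n': 379, 'px': array([156., 252.]), 'mean': array([0.489, 0.435, 0.057])}
grip t=22.8 gap 0.519 ff 20.0 F [0.  0.2 0.2] pos [0.49  0.438 0.195]
lift t=23.8 gap 0.512 ff 20.0 F [-0.1 -0.1  0.3] pos [0.49  0.438 0.395]
rel t=27.8 gap 0.617 ff 0.0 F [ 0.1 -0.3  0.4] pos [ 0.541 -0.135  0.217]
[]
```

View pics/c2.png

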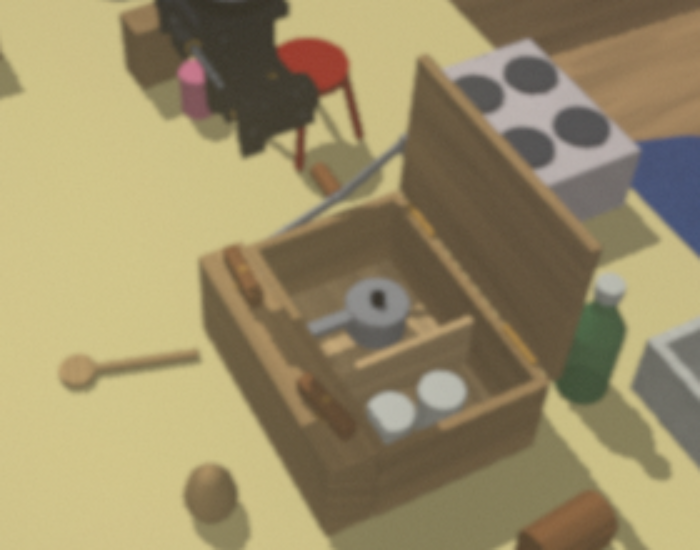

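All three toys are low in the chest: the pan in the left bay, the canisters in the right one. The knee comes next.

```bash
cat > knee.py <<'E'
from arm import *
import pickle
from scipy.optimize import brentq
Pz=cloud(pickle.load(open("top_0.pkl","rb"))); print("stove",Pz[90:130:15,290])
Pv=np.array([.532,.070]); Hh=np.array([.6755,.105]); r=.089
A=lambda l: Hh+.060*np.array([-np.cos(1.605-l),np.sin(1.605-l)])+.006*np.array([np.sin(1.605-l),np.cos(1.605-l)])
def K(phi): return Pv+r*np.array([np.cos(phi),np.sin(phi)])
def lid(l):  # knee angle and phi for lid l
    d=A(l)-Pv; D=min(np.linalg.norm(d),2*r); h=np.arccos(D/2/r); return .2+2*h, np.arctan2(d[1],d[0])+h
print("|PA0|",np.linalg.norm(A(0)-Pv))
for l in (.05,.1,.2,.3,.4,.5,.7): print(l,np.round(lid(l),2))
phi0=np.arctan2(.048,.0745); yk=.126
til=(0,-np.sin(.26),-np.cos(.26))
pt=lambda k,dz=.008: ([k[0],yk],k[1]+dz)
set_gripper(.6,15)
xy,z=pt(K(phi0)); R=best([xy[0],xy[1],z+.25],PSI,til)
movep(g(xy,.25,R),R); move_l(g(xy,z,R),.1,max_force=15); rep("at knob"); set_gripper(0.,15); rep("pinch")
E
python3 knee.py; python3 - <<'E'
from arm import *
s=read_camera("side")["image"]; cv2.imwrite("pics/k3.png",cv2.resize(s[120:320,230:450],None,fx=3,fy=3)[:,:,::-1])
E
```

```text
stove [[0.87571586 0.13266079 0.0891855 ]
 [0.83673397 0.13212586 0.0912527 ]
 [0.7987394  0.13163314 0.09240371]]
|PA0| 0.17873526782718904
0.05 [0.47 0.7 ]
0.1 [0.63 0.79]
0.2 [0.84 0.92]
0.3 [1.01 1.02]
0.4 [1.16 1.11]
0.5 [1.29 1.19]
0.7 [1.52 1.32]
at knob t=32.9 gap 0.597 ff 0.0 F [ 0.7  0.2 -0.7] pos [0.607 0.164 0.269]
pinch t=33.5 gap 0.219 ff 15.0 F [11.1  0.   2.1] pos [0.608 0.164 0.27 ]
```

View pics/k3.png

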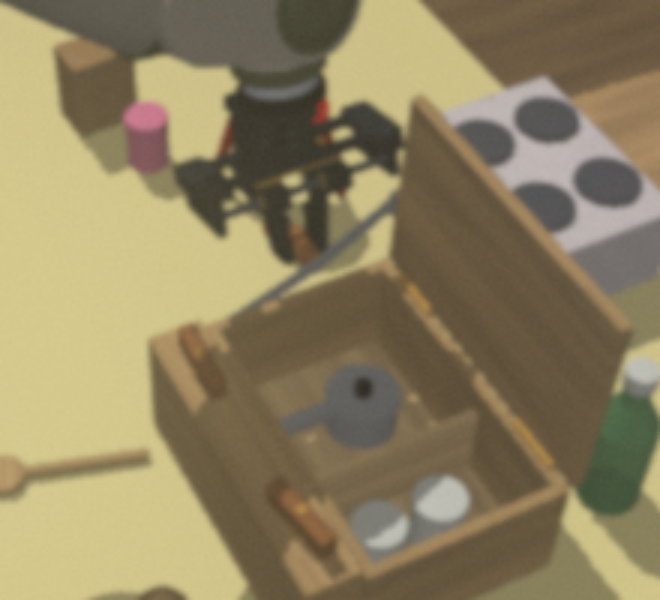

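The knob is pinched between the fingers, at about (303,243) in the crop. Now I'll lift it along the arc.

```bash
cat > lift.py <<'E'
from arm import *
p0=np.array(state()["tool_pos"]); phi0=np.arctan2(.048,.0745)
for phi in np.linspace(phi0,1.10,11)[1:]:
    d=.089*np.array([np.cos(phi)-np.cos(phi0),0,np.sin(phi)-np.sin(phi0)])
    if move_l(list(p0+d),.05,max_force=30): print("stop",phi); break
    F=np.round(state()["contact_force"],1); print(round(phi,2),F)
rep()
E
python3 lift.py; python3 - <<'E'
from arm import *
s=read_camera("side"); P=cloud(s); 
cv2.imwrite("pics/k4.png",cv2.resize(s["image"][120:320,230:450],None,fx=3,fy=3)[:,:,::-1])
E
```

```text
0.63 [7.3 1.1 1. ]
0.68 [9.1 1.1 3.3]
0.73 [14.   1.3  5. ]
0.78 [15.6  1.2  6.4]
0.84 [17.7  1.9  9.7]
0.89 [20.   1.3 12.3]
0.94 [21.6  2.1 14.6]
0.99 [23.3  1.7 19.5]
1.05 [26.   2.3 22.2]
1.1 [30.5  3.3 24.1]
 t=36.0 gap 0.223 ff 15.0 F [30.5  3.3 24.1] pos [0.579 0.164 0.309]
```

View pics/k4.png

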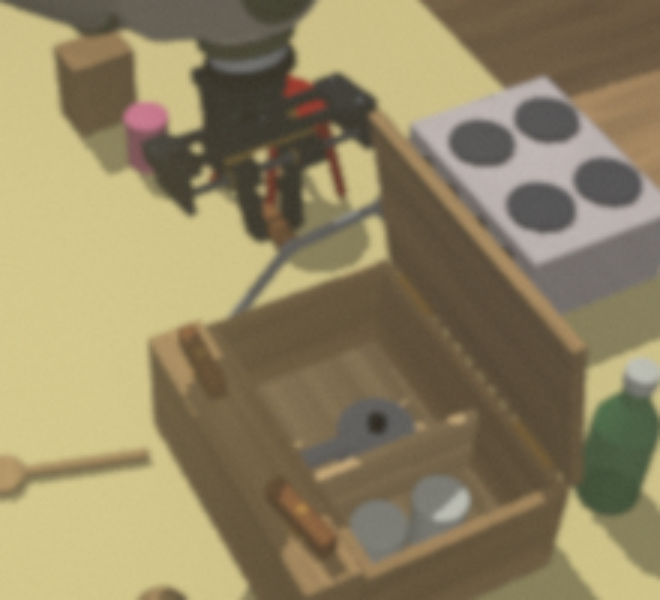

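The knee is well past centre and the lid has come forward about 0.3 rad. I'll release the knob and lower the lid from behind with closed fingers.

```bash
cat > shut.py <<'E'
from arm import *
set_gripper(.6); p=np.array(state()["tool_pos"]); move_l(list(p+[0,.06,.0]),.1); move_l(list(p+[0,.06,.16]),.25); rep("clear")
c=read_camera("top"); P=cloud(c); m=(P[...,2]>.2)&(P[...,2]<.32)&(P[...,0]>.5)&(abs(P[...,1]+.055)<.13)
b=max(blobs(m),key=lambda b:b.sum()); E=P[b]; 
top=E[E[:,2]>np.percentile(E[:,2],98)-.004].mean(0); print("lid top",top)
H=np.array([.6755,.105]); be=np.arctan2(top[2]-H[1],H[0]-top[0])+.03; l0=1.605-be; print("lid angle",l0)
set_gripper(0.,15)
def tip(l,off=0):
    be=1.605-l; s=H+.150*np.array([-np.cos(be),np.sin(be)])+(.012+off)*np.array([np.sin(be),np.cos(be)])
    return s+[.009,0]
yc=W(0,0)[1]; R=None
def pos(t): return [t[0],yc,t[1]+.166]
t=tip(l0,.03); R=best([t[0],yc,.55],PSI+np.pi/2)
movep([t[0],yc,.50],R); move_l(pos(t),.15,max_force=15); rep("behind")
for l in np.linspace(l0,1.56,16):
    if move_l(pos(tip(l,-.003)),.07,max_force=30): print("stop",l); break
    print(round(l,2),np.round(state()["contact_force"],1))
rep()
E
python3 shut.py
```

```text
clear t=38.3 gap 0.597 ff 0.0 F [-0.4  0.  -0.2] pos [0.574 0.223 0.459]
lid top [ 0.64880553 -0.05593092  0.28387442]
lid angle 0.15234614922877987
behind t=40.9 gap 0.008 ff 0.0 F [-0.7  0.   0.8] pos [ 0.708 -0.054  0.426]
0.15 [ 0.   1.1 -0. ]
0.25 [-0.5  0.4  0.6]
0.34 [-0.2 -0.2  0.6]
0.43 [ 0.  -0.   0.6]
0.53 [ 0.3 -0.5 -0.2]
0.62 [-0.2 -1.1  0. ]
0.72 [0.8 0.5 0.2]
0.81 [ 0.2 -0.  -0.5]
0.9 [-0.7  0.  -0.2]
1.0 [-0.  -0.4  0.5]
1.09 [-0.3 -0.1 -0.1]
1.18 [0.6 0.4 0.7]
1.28 [ 0.1 -0.2  0.4]
1.37 [-0.1 -0.5  0.9]
1.47 [-0.2  0.1  0.4]
1.56 [-1.1  0.4  0.7]
 t=46.8 gap 0.007 ff 0.0 F [-1.1  0.4  0.7] pos [ 0.535 -0.055  0.287]
```

```bash
python3 look.py 5 >/dev/null
```

```text
(no output)
```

View pics/side_5.png

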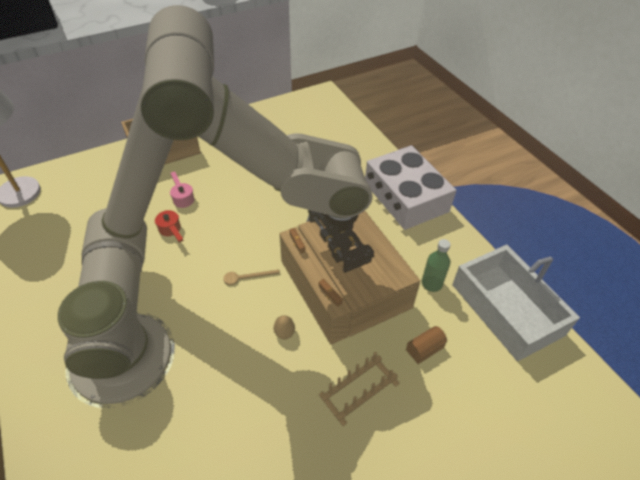

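The lid looks down. I'll press it to its stop, check it, then turn the buttons.

```bash
cat > btn.py <<'E'
from arm import *
p=np.array(state()["tool_pos"]); print("press",move_l(list(p-[0,0,.012]),.03,max_force=20)); rep()
move_l(list(p+[0,0,.12]),.2)
R=best(list(p+[0,0,.15]),PSI+np.pi/2); movep([.40,.25,.40],R)
def meas():
    P=cloud(read_camera("top")); Z=P[...,2]; res=[]
    lidm=P[(abs(P[...,0]-.58)<.07)&(abs(P[...,1]+.055)<.12)&(Z<.2)]; print("lid z front/back",[round(float(np.median(lidm[abs(lidm[:,0]-x)<.01][:,2])),4) for x in (.515,.58,.645)])
    for b in blobs((Z>.131)&(Z<.155)&(P[...,0]>.40)&(P[...,0]<.53)&(P[...,1]>-.21)&(P[...,1]<.10),60):
        c,w,h,a=rectfit(P[b]); th=(a-np.pi/2-PSI+np.pi/2)%np.pi-np.pi/2
        print("btn",c,round(w,3),round(h,3),"theta",round(th,3)); res.append((c,th))
    return res
if __name__=="__main__":
    for c,th in meas():
        s=1 if th>0 else -1
        for k in (0,np.pi):
            Rs=[Rd(PSI+k+x) for x in np.linspace(th,s*1.57,8)]
            qs=[inverse_kinematics(g(c,.16,r),r) for r in Rs]
            if all(q is not None for q in qs) and max(abs(np.array(q)-np.array(qs[0]))[5] for q in qs)<2: break
        else: raise SystemExit("no wrist range")
        set_gripper(.5,10); movep(g(c,.25,Rs[0]),Rs[0]); move_l(g(c,.1425,Rs[0]),.1,max_force=15); set_gripper(0.,10); rep("pinch")
        for r in Rs[1:]: move_l(g(c,.1425,r),.02,rotation=r,max_force=30)
        rep("turned"); set_gripper(.5); move_l(g(c,.25,Rs[-1]),.2)
    movep([.40,.25,.40],R); meas(); rep()
E
python3 btn.py; python3 look.py 6 >/dev/null
```

```text
press True
 t=47.2 gap 0.002 ff 5.0 F [-3.3  0.1  9.2] pos [ 0.535 -0.055  0.283]
lid z front/back [0.1175, 0.1173, 0.1174]
btn [0.46884102 0.03036335] 0.069 0.016 theta -0.052
btn [ 0.46794915 -0.13882762] 0.069 0.016 theta 0.183
pinch t=53.5 gap 0.185 ff 10.0 F [ 4.7  1.2 -2.5] pos [0.47 0.03 0.29]
turned t=56.1 gap 0.180 ff 10.0 F [ 1.7 10.3  3.5] pos [0.469 0.031 0.29 ]
pinch t=61.2 gap 0.175 ff 10.0 F [ 7.9  3.1 -2. ] pos [ 0.469 -0.139  0.29 ]
turned t=63.6 gap 0.184 ff 10.0 F [ 9.6  4.8 -1.7] pos [ 0.469 -0.138  0.29 ]
lid z front/back [0.1174, 0.1174, 0.1173]
btn [0.46803772 0.03128016] 0.069 0.015 theta -1.565
btn [ 0.46862522 -0.13777648] 0.07 0.016 theta 1.546
 t=68.3 gap 0.500 ff 0.0 F [-0.1 -0.8  0.1] pos [0.4  0.25 0.4 ]
```

View pics/top_6.png

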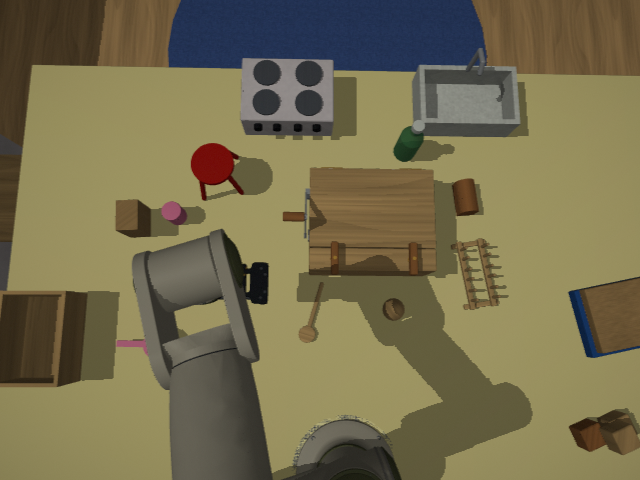

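The lid is shut flat at 117 mm, and both buttons, at (334,258) and (414,258), lie across its edge. The robot is clear, so I'm handing in.

```bash
python3 -c "
from plant import *
print(finish_job())"
```

```text
the job is handed in; nothing more can be done
None
```

I handed the job in at about 68 s with the saucepan and both white canisters in the chest (the rack held no plates), the lid shut and both turnbuttons square across it; no verdict was shown.

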